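Bring the red colour to the arrow

ROBOT

A 6-joint arm with a two-finger parallel gripper is mounted at the origin on the work surface. World frame = base frame: x ahead of the robot, y to its left, z up, the work surface at z = 0. Lengths are in m, angles in rad, forces in N, time in s.
With the tool pointing down it reaches from about 0.375 to 0.925 m from the base axis. Payload 5.7 kg.
Tool frame: the origin (TCP) lies midway between the tips of the shut fingers; the grasp point (between the pads) lies 19 mm behind it; z points along the fingers, y is the line along which they close (so a half turn about z gives the same grasp; the last joint's range is limited). The gripper opens to 88 mm and grips with 3 to 60 N. Pads are 20 mm wide; open, the fingers measure 115 mm over their backs; the gripper's body (75 mm by 178 mm) begins 61 mm behind the grasp point.
Start: joints at [-1.346, 0.359, 1.51, -0, 1.272, -0.115], TCP at [0.2, -0.566, 0.223] pointing down, gripper open.
Joint ranges: [-2.97, 2.97], [-1.01, 2.36], [0.21, 2.38], [-0.96, 4.11], [0.2, 2.71], [-2.98, 2.98]. Speed limits (rad/s): [2.39, 2.39, 3.14, 3.14, 3.14, 3.14].

INTERFACE

Orientations are given as a 3x3 rotation matrix whose columns are the frame's x, y, z axes.
In Python, from plant import ctrl gives the robot as it stands. The module is installed in compiled form; this text tells all that it offers.
- The arm moves only by the tool move_arm, never from a script. Its argument "increments" is a list of rows, each an object with "linear": the shift along the tool's x, y, z in m, a list of three; "turn": the turn, a rotation vector about the tool's x, y, z in rad, a list of three. A call has 1 to 10 rows; each row shifts and turns the commanded pose from where the row before left it, along the tool's axes as they then stand; what a row does not reach is not made up. A row lasts 1/10 s, in which the tool goes at most 50 mm and 8.59 degrees, less where a joint would pass 70% of its speed; a pose out of reach is approached as far as the arm can. A call with a gripper value outside its range is refused whole. "jaw" is the opening, from -1 (shut) to 1 (fully open), so that 0 is half open, set as the call begins (left out, the last holds). The fingers move at their own pace and stop on an object; "newtons" is the grip in N (left out, the last holds). Time passes only in rows, so rows that do not move let the fingers close. It gives the time, the measured TCP pose, the force, the opening and the grip force at its end, in the units of the state.
- ctrl.read_state(): the state, without advancing time (a new reading comes with each control period).
- ctrl.camera(name): name is "scene" or "top" or "wrist"; returns the picture (480x640x3 uint8, red, green, blue); there is no depth.
- ctrl.camera_params(name): a dict with "fx", "fy", "cx", "cy" (pixels), "T" (4x4, takes a point from camera to world coordinates). Camera axes: x right, y down, z forward; pixel columns grow to the right and rows downward; lengths in m; the calibration is good to about 2 mm. A picture is of the moment at which its call begins: read the wrist's pose just before it. camera_params takes no time and is no camera call; for the wrist camera it gives the pose at the moment of the call.
- ctrl.job_done(): hands the job in; it is judged then, once.
Trained networks look in the newest picture that a camera, given by its name, has taken for a name from the list of things; names that differ only in an ending like _2 or _b are one class to them, and where a whole thing is asked for, a point or a joint stands for the part that bears it (a point fixed in the world has none). Each returns a list of dicts, best first, with "conf" (0 to 1); they miss things now and then, are a little off and sometimes report something else, mostly with a low value. They report only what shows in the picture. A call takes as long as a camera call.
- ctrl.boxes_of(query, camera): "bbox" ([left, top, right, bottom] in pixels, round what is visible of it).
- ctrl.landmark_of(query, camera): "xy" ([column, row] in pixels: a listed point, or the origin of a listed thing).
The state is a dict: "time": time; "joints": joint angles; "joint_vel": joint speeds; "joint_efforts": joint torques, N m; "eef_pos": TCP position; "orientation": TCP orientation; "force": force on the tool from outside, world axes, zero at the start; "ft_torque": the same for the moment, N m; "grip_width": finger opening in m; "gripper_force": force on a finger pad.
Only numpy, scipy, OpenCV 4.12 (cv2) and the standard library are available. Lean on these libraries where they do the work, as an engineer would, in place of code of your own. Each camera call takes 0.05 s, during which the arm holds its last target. There are 200 camera calls.

TASK

Turn the colour carousel by pushing one of its blue paddles with a fingertip until the red bottle stands right at the yellow arrow and leave it still there; then push the orange brake lever all the way over to its stop. Nothing is to be picked up: do not touch the bottles, keep them all standing in their pockets, and leave the other things on the bench where they are.

Things in the scene. Friction and masses are not known exactly. Their poses are not given: they have to be found in the camera images.
- stand: fixed grey round base plate of the colour carousel, 300 mm diameter, 10 mm thick, with a square ear of the same thickness towards its own +y that carries the brake and reaches 185 mm from the centre; origin on the turning axis at table height
- arrow: fixed flat yellow arrow, 4 mm thick, lying on the base plate (its top 14 mm above the table); origin on the carousel's turning axis, 10 mm above the table; the arrow lies along the -x axis of this frame, from 177 mm (tail) to about 92 mm (head), pointing to the axis. A bottle is at the arrow when it stands on the line from the axis along this -x
- carousel: white turning carousel on an upright axis; origin on the axis, 10 mm above the table. A disc of 80 mm radius carries a 118 mm square block with four bottle pockets at (+-30, +-30) mm; four spokes along its own +x, +y, -x, -y end in blue paddles. Turns endlessly either way against 0.15 N m of friction and stays where it is left. Nothing fixed under the paddles' path is taller than 14 mm
- paddle (a point): centre of the blue paddle on the carousel's own +x spoke, 109 mm from the axis, 50 mm above the table; the other three are alike, 90 degrees apart. Each is an upright plate in line with its spoke, 10 mm thick, 88 to 130 mm from the axis, 30 to 70 mm above the table; under it a steel bar 14 mm wide, 24 to 32 mm above the table. Pushing it sideways takes about 1.4 N
- brake (a joint): angle in rad of the brake lever: 0 is fully off, 1.0 is fully on at its stop; it starts between 0 and 0.2. It turns clockwise seen from above as it grows (the handle travels from the stand's -x side over to its +x side), with about 1 N at the handle, and stays where it is left
- brake_pivot (a point): upright pivot axis of the brake lever, on the ear of the base plate, 160 mm from the carousel's axis in the stand's +y direction, 10 mm above the table
- brake_handle (a point): middle of the brake lever's orange handle, 55 mm from the pivot and 41 mm above the table: an upright fin 12 mm thick, 35 to 75 mm from the pivot, from 22 to 60 mm above the table; a black arm joins it to the pivot and the lever points away from the carousel
- red_bottle: red plastic colour bottle with a red cap, loose, upright in one of the four pockets of the carousel; 32 mm diameter, 56 mm tall; origin at the centre of its underside, which rests 24 mm above the table; its axis is about 42 mm from the carousel's axis, midway in angle between two paddles, with 1.5 mm of play in the pocket
- green_bottle: green plastic colour bottle with a green cap, loose, upright in one of the four pockets of the carousel; 32 mm diameter, 56 mm tall; origin at the centre of its underside, which rests 24 mm above the table; its axis is about 42 mm from the carousel's axis, midway in angle between two paddles, with 1.5 mm of play in the pocket
- white_bottle: white plastic colour bottle with a white cap, loose, upright in one of the four pockets of the carousel; 32 mm diameter, 56 mm tall; origin at the centre of its underside, which rests 24 mm above the table; its axis is about 42 mm from the carousel's axis, midway in angle between two paddles, with 1.5 mm of play in the pocket
- black_bottle: black plastic colour bottle with a black cap, loose, upright in one of the four pockets of the carousel; 32 mm diameter, 56 mm tall; origin at the centre of its underside, which rests 24 mm above the table; its axis is about 42 mm from the carousel's axis, midway in angle between two paddles, with 1.5 mm of play in the pocket
- spatula: loose spatula lying on the table, 280 mm long, bystander
- bowl: loose white ceramic bowl, 100 mm wide, 45 mm tall, bystander; origin under its centre
- jar: loose amber jar, 60 mm diameter, 75 mm tall, bystander; origin under its centre
- cutter: loose steel ring cutter, 70 mm diameter, 30 mm tall, bystander; origin under its centre
- nozzle: loose steel piping nozzle, a cone 28 mm wide and 45 mm tall standing on its wide end, bystander; origin under its centre

How it is judged:
By the outcome, as a careful person would: the job done as asked, in the order asked, and still so for the second after the job is handed in, with the robot touching nothing.
It also fails if it takes over 64 s, if anything falls off the work surface, if the arm or the gripper's body presses on something with over 40 N, if the wrist force passes 120 N, or if a joint passes its speed limit or range.

## Working session

There is one attempt and no reset: what is moved stays moved. The work goes in short steps, Python scripts to look and compute and a tool call to move; the robot and the scene stay as the last step left them, time stands still between calls to the robot, and variables do not carry over. Pictures are saved under pics/ and viewed, at most 10 in all, crops included, and the job is handed in when it is done.

Besides the shell and the picture viewer there is one more tool, called as a command line: name --argument value ..., lists and objects as JSON in quotes. move_arm: Moves the arm, as the interface text tells. Its arguments: {"type":"object","properties":{"increments":{"type":"array","items":{"type":"object","properties":{"linear":{"type":"array","items":{"type":"number"}},"turn":{"type":"array","items":{"type":"number"}}}}},"jaw":{"type":"number"},"newtons":{"type":"number"}},"required":["increments"]}

```bash
mkdir -p pics; cat > h.py <<'E'
import numpy as np, cv2
from plant import ctrl
def ray(cam,uv,z):
    p=ctrl.camera_params(cam);T=np.array(p["T"])
    d=T[:3,:3]@np.array([(uv[0]-p["cx"])/p["fx"],(uv[1]-p["cy"])/p["fy"],1])
    o=T[:3,3];return o+d*(z-o[2])/d[2]
def proj(cam,X):
    p=ctrl.camera_params(cam);T=np.linalg.inv(np.array(p["T"]))
    c=T[:3,:3]@np.array(X)+T[:3,3];return c[:2]/c[2]*[p["fx"],p["fy"]]+[p["cx"],p["cy"]]
def snap(cam,f):
    im=np.array(ctrl.camera(cam));cv2.imwrite(f"pics/{f}.png",im[:,:,::-1]);return im
E
python3 - <<'E'
from h import *
np.set_printoptions(precision=4,suppress=True)
snap("top","top0");snap("scene","scene0")
for c in("top","scene"):
    for q,z in dict(stand=0,carousel=.01,arrow=.01,paddle=.05,brake_pivot=.01,brake_handle=.041,red_bottle=.024,green_bottle=.024,white_bottle=.024,black_bottle=.024,spatula=0,bowl=0,jar=0,cutter=0,nozzle=0).items():
        for r in ctrl.landmark_of(q,c)[:4]: print(c,q,round(r["conf"],2),np.round(r["xy"],1),ray(c,r["xy"],z)[:2])
s=ctrl.read_state();print(s["time"],s["eef_pos"],s["orientation"],s["grip_width"])
E
```

```text
top carousel 0.78 [341.3 246.9] [ 0.5433 -0.0009]
top arrow 0.64 [519.2 282.2] [ 0.4574 -0.4552]
top arrow 0.16 [372.8 217.4] [ 0.6204 -0.0816]
top paddle 0.74 [372.9 217.1] [ 0.6161 -0.0783]
top paddle 0.39 [337.5 232.2] [0.5772 0.0103]
top brake_pivot 0.75 [283.4 226.4] [0.5949 0.1488]
top brake_handle 0.77 [262.8 222.2] [0.6017 0.1988]
top red_bottle 0.62 [340.1 265.2] [0.4957 0.0024]
top red_bottle 0.41 [513.1 230.3] [ 0.5889 -0.4376]
top green_bottle 0.54 [358.4 247. ] [ 0.5425 -0.0439]
top white_bottle 0.69 [324.5 247.4] [0.5406 0.0424]
top black_bottle 0.37 [514.7 228.6] [ 0.5933 -0.4417]
top spatula 0.69 [131.9 255.7] [0.5161 0.5406]
top bowl 0.67 [190.4 208.5] [0.6406 0.3926]
top bowl 0.51 [259.1 222.4] [0.6059 0.2128]
top jar 0.89 [520.2 284.6] [ 0.4514 -0.4611]
top cutter 0.82 [514.6 230.6] [ 0.5907 -0.4495]
top nozzle 0.6 [184.8 274. ] [0.4701 0.4021]
scene carousel 0.77 [300.1 250.7] [ 0.5445 -0.002 ]
scene paddle 0.88 [282.8 275. ] [ 0.6122 -0.0851]
scene brake_pivot 0.81 [362.7 240.8] [0.5967 0.1448]
scene brake_pivot 0.67 [130. 354.] [ 0.5995 -0.4452]
scene brake_pivo
[... 224 characters left out ...]
0.5 253.3] [ 0.537  -0.0511]
scene white_bottle 0.51 [313.7 237.8] [0.5367 0.0408]
scene black_bottle 0.71 [307.1 258.4] [ 0.5826 -0.0047]
scene spatula 0.96 [463.7 162.6] [0.5017 0.5498]
scene bowl 0.94 [455.6 215.5] [0.6436 0.4021]
scene bowl 0.46 [309.  258.9] [0.5703 0.0075]
scene bowl 0.35 [417.7 174.8] [0.4745 0.4093]
scene jar 0.56 [105.5 306.9] [ 0.4519 -0.4525]
scene cutter 0.89 [129.3 355.6] [ 0.5959 -0.4481]
scene cutter 0.52 [102.8 306.1] [ 0.4467 -0.457 ]
scene nozzle 0.46 [461.6 164.5] [0.5046 0.5397]
scene nozzle 0.41 [418.1 171.9] [0.466  0.4172]
1.6 [ 0.2    -0.5657  0.2226] [[ 0.9428  0.3333  0.    ]
 [ 0.3333 -0.9428  0.0001]
 [ 0.     -0.0001 -1.    ]] 0.08798776656182523
```

View pics/top0.png

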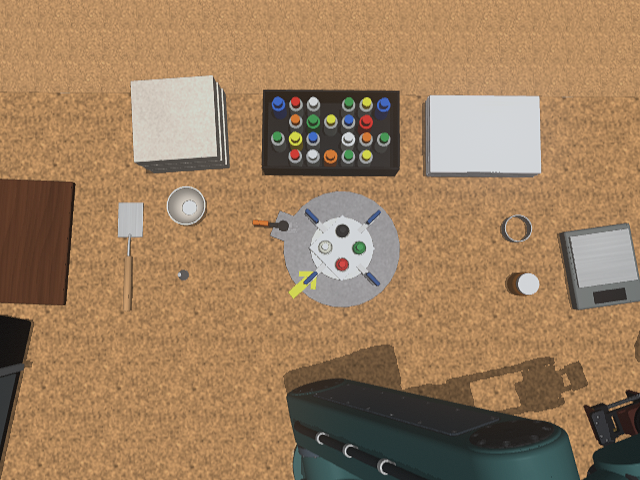

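View pics/scene0.png

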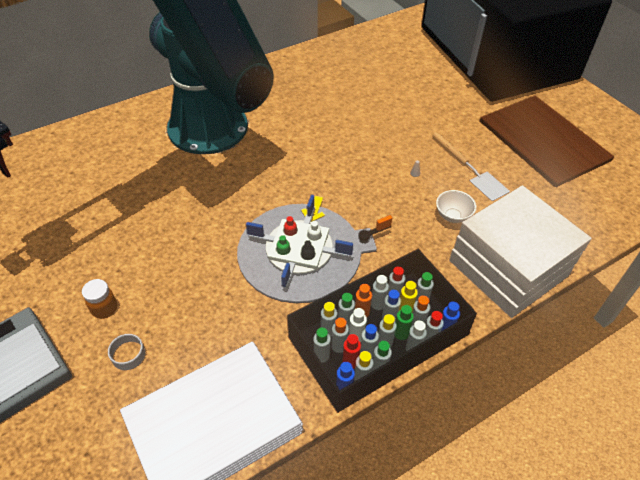

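The top view shows the carousel axis at about px (341,247). The red bottle is at (342,265) and the arrow at about (303,284), with its head towards the axis. The lever pivot is at (283,226) and the handle at (262,222). In the scene view the bystanders are all well away. Red has to turn roughly 45° clockwise. I'm moving above it for a closer look.

move_arm --increments '[{"linear": [0.03,-0.02,-0.01]},{"linear": [0.045,-0.028,-0.01]},{"linear": [0.045,-0.028,-0.01]},{"linear": [0.045,-0.028,-0.01]},{"linear": [0.045,-0.028,-0.01]},{"linear": [0.045,-0.028,-0.01]},{"linear": [0.045,-0.028,-0.01]},{"linear": [0.045,-0.028,-0.01]},{"linear": [0.045,-0.028,-0.01]},{"linear": [0.03,-0.02,-0.01]}]' --jaw -1

```text
schema error: expected keys linear, turn
```

```bash
cat >> h.py <<'E'
def blob(im,lo,hi,f=None):
    hsv=cv2.cvtColor(im,cv2.COLOR_RGB2HSV);m=cv2.inRange(hsv,np.array(lo),np.array(hi))
    n,l,st,c=cv2.connectedComponentsWithStats(m)
    return [(st[i,4],c[i],l==i) for i in np.argsort(-st[1:,4])+1 if st[i,4]>15]
E
python3 - <<'E'
from h import *
np.set_printoptions(precision=4,suppress=True)
s=ctrl.read_state();print(s["time"],s["eef_pos"],s["grip_width"])
print(np.array(ctrl.camera_params("wrist")["T"]),ctrl.camera_params("wrist")["fx"])
im=snap("wrist","w1")
for q,z in dict(carousel=.01,stand=0,arrow=.01,paddle=.05,brake_pivot=.01,brake_handle=.041,red_bottle=.024,green_bottle=.024,white_bottle=.024,black_bottle=.024).items():
    for r in ctrl.landmark_of(q,"wrist")[:4]: print(q,round(r["conf"],2),np.round(r["xy"],1),ray("wrist",r["xy"],z)[:2])
for n,lo,hi,z in(("yel",(24,150,120),(34,255,255),.014),("blue",(105,100,40),(125,255,255),.07),("grn",(50,130,30),(80,255,255),.08),("red",(0,180,80),(4,255,255),.08)):
    for a,c,m in blob(im,lo,hi)[:4]: print(n,a,c,ray("wrist",c,z)[:2])
E
```

```text
1.6 [ 0.2    -0.5657  0.2226] 0.08798776656182523
[[ 0.3339 -0.8997 -0.2811  0.2783]
 [-0.9426 -0.3188 -0.0992 -0.5378]
 [-0.0003  0.2981 -0.9545  0.3853]
 [ 0.      0.      0.      1.    ]] 395.8467740398695
```

View pics/w1.png

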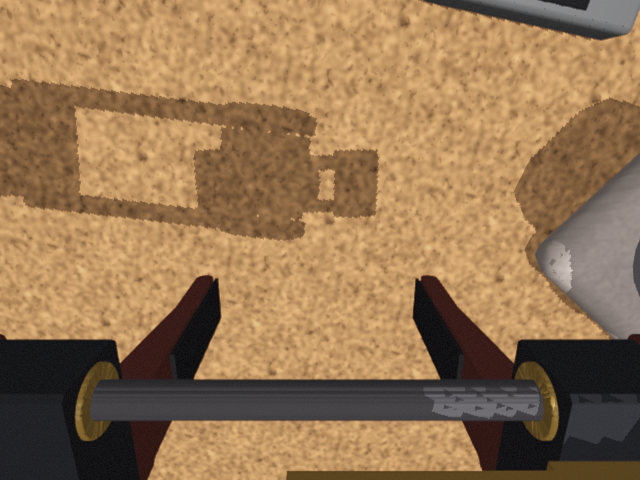

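Every row needs both keys. The empty view shows the wrist camera looks ahead of the tool's +x side, with the fingertips at about (215,280) and (430,280).

move_arm --increments '[{"linear": [0.02,-0.02,-0.005],"turn": [0,0,0]},{"linear": [0.033,-0.034,-0.005],"turn": [0,0,0]},{"linear": [0.034,-0.034,-0.005],"turn": [0,0,0]},{"linear": [0.034,-0.034,-0.005],"turn": [0,0,0]},{"linear": [0.034,-0.034,-0.005],"turn": [0,0,0]},{"linear": [0.034,-0.034,-0.005],"turn": [0,0,0]},{"linear": [0.034,-0.034,-0.005],"turn": [0,0,0]},{"linear": [0.034,-0.034,-0.005],"turn": [0,0,0]},{"linear": [0.034,-0.034,-0.005],"turn": [0,0,0]},{"linear": [0.034,-0.034,-0.005],"turn": [0,0,0]}]' --jaw -1

```text
time: 3.15
eef_pos: [0.3982, -0.1482, 0.2732]
orientation: [[0.943, 0.333, 0.001], [0.333, -0.943, -0.0], [0.001, 0.001, -1.0]]
force: [1.5, -1.5, -0.4]
grip_width: 0.0111
gripper_force: 0.0
```

move_arm --increments '[{"linear": [0.034,-0.034,0],"turn": [0,0,0]},{"linear": [0.034,-0.034,0],"turn": [0,0,0]},{"linear": [0.025,-0.028,0],"turn": [0,0,0]},{"linear": [0.012,-0.016,0],"turn": [0,0,0]},{"linear": [0,0,0],"turn": [0,0,0]}]'

```text
time: 3.65
eef_pos: [0.46, -0.0072, 0.2727]
orientation: [[0.942, 0.337, 0.0], [0.337, -0.942, 0.001], [0.001, -0.001, -1.0]]
force: [0.1, -0.7, -0.3]
grip_width: 0.0003
gripper_force: 0.0
```

```bash
cat > look.py <<'E'
from h import *
import sys
np.set_printoptions(precision=4,suppress=True)
s=ctrl.read_state();print(s["time"],s["eef_pos"],s["grip_width"],s["orientation"][0])
im=snap("wrist",sys.argv[1])
for q,z in dict(carousel=.01,arrow=.01,paddle=.05,brake_pivot=.01,brake_handle=.041,red_bottle=.024,green_bottle=.024,white_bottle=.024,black_bottle=.024).items():
    for r in ctrl.landmark_of(q,"wrist")[:3]: print(q,round(r["conf"],2),np.round(r["xy"],1),ray("wrist",r["xy"],z)[:2])
for n,lo,hi,z in(("yel",(24,150,120),(34,255,255),.014),("blue",(105,100,40),(125,255,255),.07),("grn",(50,130,30),(80,255,255),.08),("red",(0,180,80),(4,255,255),.08)):
    for a,c,m in blob(im,lo,hi)[:4]: print(n,a,c,ray("wrist",c,z)[:2])
E
python3 look.py w2
```

```text
3.65 [ 0.46   -0.0072  0.2727] 0.00029944746731188135 [0.9416 0.3368 0.0004]
carousel 0.87 [336.1 113.9] [ 0.5384 -0.0026]
red_bottle 0.92 [323.8 153.8] [ 0.4973 -0.0048]
green_bottle 0.75 [376.1 130.4] [ 0.5369 -0.0465]
green_bottle 0.29 [323.  155.9] [ 0.4951 -0.0046]
white_bottle 0.84 [297.5 100.3] [0.5379 0.0376]
white_bottle 0.39 [335.1 111.7] [ 0.5401 -0.0011]
black_bottle 0.86 [351.9  69.9] [ 0.5818 -0.0029]
yel 1172 [212.721  162.8763] [0.4485 0.1028]
yel 248 [244.8226 175.3185] [0.4471 0.067 ]
blue 651 [452.4424  60.2381] [ 0.6125 -0.0786]
blue 487 [235.232  164.2628] [0.466  0.0716]
blue 468 [383.6923 217.5171] [ 0.4644 -0.0762]
blue 257 [294.4475   9.6887] [0.6042 0.0605]
grn 903 [380.7431 129.9037] [ 0.5388 -0.0412]
red 810 [323.3728 157.058 ] [ 0.5001 -0.0019]
```

View pics/w2.png

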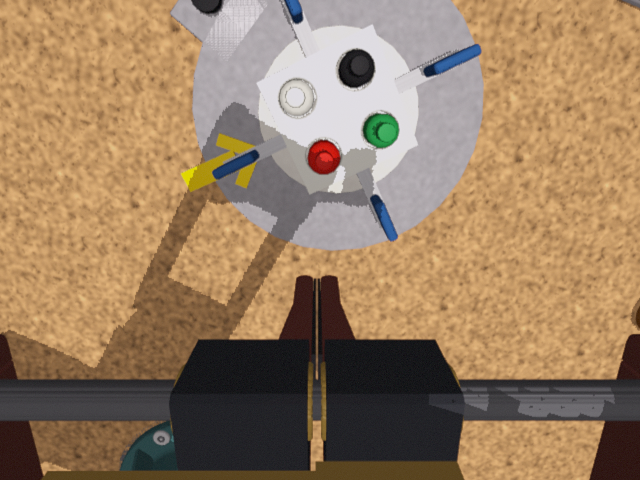

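The wrist view shows red at (323,157), green (380,130), black (356,68) and white (297,98). The paddles are at about (237,164), (452,60), (384,217) and (294,10). The arrow tail is at (187,185), partly hidden by a paddle. I'll push the paddle at (452,60) clockwise, approaching from its counter-clockwise side.

move_arm --increments '[{"linear": [0.03,0.0226,0.02],"turn": [0,0,0]},{"linear": [0.03,0.0226,0.02],"turn": [0,0,0]},{"linear": [0.03,0.0226,0.02],"turn": [0,0,0]},{"linear": [0.03,0.0226,0.02],"turn": [0,0,0]},{"linear": [0.03,0.0226,0.02],"turn": [0,0,0]},{"linear": [0,0,0.02],"turn": [0,0,-0.1075]},{"linear": [0,0,0.02],"turn": [0,0,-0.1075]},{"linear": [0,0,0.02],"turn": [0,0,-0.1075]},{"linear": [0,0,0.02],"turn": [0,0,-0.1075]},{"linear": [0,0,0],"turn": [0,0,0]}]'

```text
time: 5.15
eef_pos: [0.6361, -0.0658, 0.0897]
orientation: [[0.718, 0.696, -0.006], [0.696, -0.718, 0.001], [-0.003, -0.005, -1.0]]
force: [-0.8, -0.2, -0.2]
grip_width: 0.0007
gripper_force: 0.0
```

```bash
python3 - <<'E'
from h import *
np.set_printoptions(precision=4,suppress=True)
im=snap("top","top1")
for q,z in dict(carousel=.01,paddle=.05).items():
    for r in ctrl.landmark_of(q,"top")[:3]: print(q,round(r["conf"],2),np.round(r["xy"],1),ray("top",r["xy"],z)[:2])
print(proj("top",(.6385,-.0634,.045)))
E
```

```text
carousel 0.65 [341.  248.9] [ 0.5382 -0.0001]
carousel 0.63 [191.3 207.7] [0.6414 0.388 ]
carousel 0.38 [373.5 215.5] [ 0.6254 -0.0834]
paddle 0.9 [372.7 217.5] [ 0.6151 -0.0778]
[366.8328 208.4917]
```

move_arm --increments '[{"linear": [0.003,0,0.022],"turn": [0,0,0]},{"linear": [0,0,0.022],"turn": [0,0,0]},{"linear": [0,0,0],"turn": [0,0,0]},{"linear": [-0.005,0,0],"turn": [0,0,0]},{"linear": [-0.005,0,0],"turn": [0,0,0]},{"linear": [-0.002,0,0],"turn": [0,0,0]},{"linear": [0,0,0],"turn": [0,0,0]}]'

```text
time: 6.0
eef_pos: [0.6324, -0.0727, 0.0498]
orientation: [[0.719, 0.695, 0.002], [0.695, -0.719, -0.0], [0.001, 0.001, -1.0]]
force: [0.6, 0.1, -0.3]
grip_width: 0.0003
gripper_force: 0.0
```

move_arm --increments '[{"linear": [-0.0034,0.0004,0],"turn": [0,0,0.03]},{"linear": [-0.0079,0.0008,0],"turn": [0,0,0.07]},{"linear": [-0.0079,0.0008,0],"turn": [0,0,0.07]},{"linear": [-0.0079,0.0008,0],"turn": [0,0,0.07]},{"linear": [-0.0079,0.0008,0],"turn": [0,0,0.07]},{"linear": [-0.0079,0.0008,0],"turn": [0,0,0.07]},{"linear": [-0.0079,0.0008,0],"turn": [0,0,0.07]},{"linear": [-0.0079,0.0008,0],"turn": [0,0,0.07]},{"linear": [-0.0034,0.0004,0],"turn": [0,0,0.03]},{"linear": [0,0,0],"turn": [0,0,0]}]'

```text
time: 7.0
eef_pos: [0.5819, -0.1087, 0.0489]
orientation: [[0.976, 0.217, -0.0], [0.217, -0.976, 0.0], [-0.0, -0.0, -1.0]]
force: [-0.5, -0.3, 0.6]
grip_width: 0.0003
gripper_force: 0.0
```

```bash
python3 - <<'E'
from h import *
np.set_printoptions(precision=4,suppress=True)
im=snap("top","top2");c=im[170:330,220:430];cv2.imwrite("pics/top2c.png",cv2.resize(c,None,fx=3.5,fy=3.5,interpolation=cv2.INTER_CUBIC)[:,:,::-1])
for q,z in dict(carousel=.01,paddle=.05,red_bottle=.024,brake_pivot=.01,brake_handle=.041).items():
    for r in ctrl.landmark_of(q,"top")[:3]: print(q,round(r["conf"],2),np.round(r["xy"],1),ray("top",r["xy"],z)[:2])
for n,lo,hi,z in(("yel",(24,120,80),(34,255,255),.014),("blue",(105,100,40),(125,255,255),.07),("grn",(50,130,30),(80,255,255),.08),("red",(0,180,80),(4,255,255),.08)):
    for a,c,m in blob(im[170:330,220:430],lo,hi)[:4]: print(n,a,c+[220,170],ray("top",c+[220,170],z)[:2])
E
```

```text
carousel 0.74 [341.1 248.4] [ 0.5395 -0.0004]
paddle 0.75 [282.5 228. ] [0.5865 0.1482]
red_bottle 0.67 [333.8 262.5] [0.5024 0.0184]
brake_pivot 0.69 [281.  226.5] [0.5946 0.155 ]
brake_handle 0.81 [260.1 221.4] [0.6037 0.2057]
brake_handle 0.56 [130.7 256. ] [0.5131 0.5298]
yel 346 [303.4335 283.3295] [0.449  0.0952]
blue 55 [332.1455 204.4364] [0.6443 0.0246]
blue 53 [299.3585 256.6981] [0.5138 0.1042]
blue 16 [350.5 285. ] [ 0.4456 -0.0219]
grn 63 [355.9206 255.6349] [ 0.5172 -0.0343]
```

View pics/top2c.png

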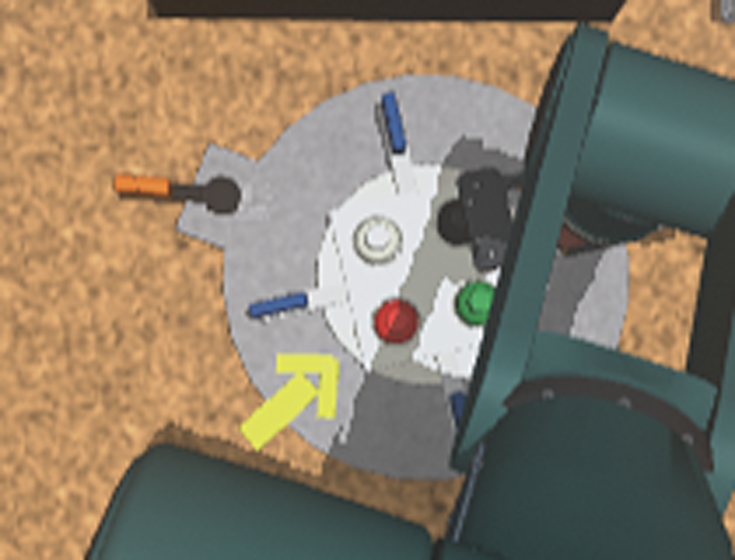

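The crop shows the arrow free at crop (290,400), red at (397,320) and the paddles at (277,305) and (393,123). It has turned about 30°, so about 16° remain. I'll push 13° more, back off, and look with the wrist camera.

move_arm --increments '[{"linear": [-0.0034,0.0004,0],"turn": [0,0,0.03]},{"linear": [-0.0067,0.0007,0],"turn": [0,0,0.06]},{"linear": [-0.0067,0.0007,0],"turn": [0,0,0.06]},{"linear": [-0.0056,0.0006,0],"turn": [0,0,0.05]},{"linear": [-0.003,0.0003,0],"turn": [0,0,0.027]},{"linear": [0,0,0],"turn": [0,0,0]},{"linear": [0.01,0,0],"turn": [0,0,0]},{"linear": [0.005,0,-0.02],"turn": [0,0,0]},{"linear": [0,0,-0.045],"turn": [0,0,0]},{"linear": [0,0,-0.045],"turn": [0,0,0]}]'

```text
time: 8.3
eef_pos: [0.5724, -0.1142, 0.1591]
orientation: [[1.0, -0.006, -0.002], [-0.006, -1.0, 0.001], [-0.002, -0.001, -1.0]]
force: [0.8, -0.6, -0.9]
grip_width: 0.0007
gripper_force: 0.0
```

move_arm --increments '[{"linear": [-0.01,-0.01,-0.04],"turn": [0,0,0]},{"linear": [-0.024,-0.026,-0.02],"turn": [0,0,0]},{"linear": [-0.024,-0.026,-0.02],"turn": [0,0,0]},{"linear": [-0.024,-0.026,-0.02],"turn": [0,0,0]},{"linear": [-0.02,-0.022,0],"turn": [0,0,0]},{"linear": [0,0,0],"turn": [0,0,0]},{"linear": [0,0,0],"turn": [0,0,0]}]'

```text
time: 9.0
eef_pos: [0.4718, -0.0036, 0.2591]
orientation: [[1.0, -0.005, 0.001], [-0.005, -1.0, -0.0], [0.001, 0.0, -1.0]]
force: [1.1, -0.5, -0.2]
grip_width: 0.0005
gripper_force: 0.0
```

```bash
python3 look.py w3; python3 - <<'E'
from h import *
im=cv2.imread("pics/w3.png")[:,:,::-1].copy()
# arrow: rectify to z=.014
for a,c,m in blob(im,(22,120,60),(36,255,255))[:3]:
    v,u=np.nonzero(m);P=np.array([ray("wrist",(x,y),.014)[:2] for x,y in zip(u,v)])
    print("arrow",a,P.mean(0),[np.round(p,4) for p in cv2.boxPoints(cv2.minAreaRect((P*1000).astype(np.float32)))/1000])
    # plain shaft: minAreaRect of the far part
    A=np.array([.541,-.002]);d=np.linalg.norm(P-A,axis=1);print(d.min(),d.max())
    far=P[(d>.140)];print(len(far),far.mean(0));near=P[(d<.125)];print(near.mean(0))
E
```

```text
9.0 [ 0.4718 -0.0036  0.2591] 0.000517708919426787 [ 1.     -0.0055  0.0011]
carousel 0.71 [313.9 124.2] [ 0.5395 -0.0018]
paddle 0.81 [433.7 125.1] [ 0.5392 -0.1108]
brake_pivot 0.86 [161.8  64.9] [0.5951 0.1437]
brake_handle 0.74 [82.8 54.9] [0.6006 0.2013]
red_bottle 0.59 [284.7 156.3] [0.5086 0.0273]
green_bottle 0.68 [344.6 154.5] [ 0.5098 -0.032 ]
white_bottle 0.61 [279.9  93.7] [0.5672 0.0302]
black_bottle 0.58 [344.   90.4] [ 0.5696 -0.0304]
yel 1984 [225.122  210.4778] [0.4508 0.0933]
blue 606 [191.5809 127.5215] [0.5387 0.1031]
blue 601 [435.9085 123.2679] [ 0.5408 -0.1065]
blue 444 [315.3108 240.205 ] [ 0.4359 -0.0024]
blue 208 [311.1827   9.1442] [ 0.6286 -0.0006]
grn 901 [346.2497 157.364 ] [ 0.5136 -0.0294]
red 887 [281.9605 158.398 ] [0.5131 0.0255]
arrow 2096 [0.45080766 0.09336821] [array([0.3932, 0.0864], dtype=float32), array([0.4696, 0.0463], dtype=float32), array([0.4968, 0.0981], dtype=float32), array([0.4204, 0.1382], dtype=float32)]
0.09150397829476925 0.1791494204091345
720 [0.4314863  0.11367393]
[0.4646394  0.07898953]
```

View pics/w3.png

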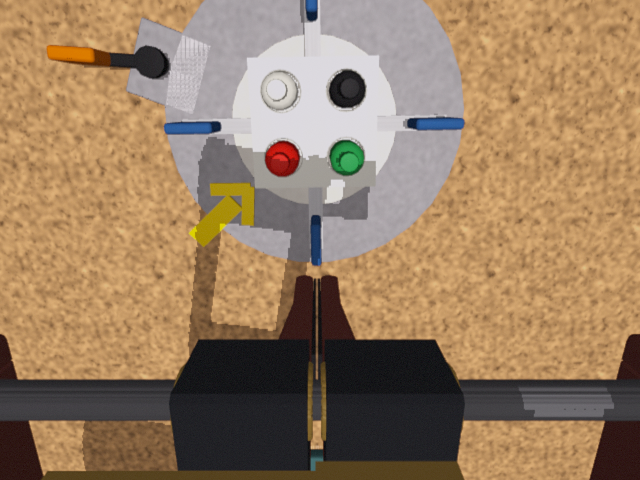

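The wrist view shows red at (282,158), the arrow at (225,210) and the paddles along the axes. Red is at 135.5° and the arrow at 133.2°, so 2.3° clockwise remains. I'm returning to the same paddle.

move_arm --increments '[{"linear": [0.02,0.022,0.02],"turn": [0,0,0]},{"linear": [0.02,0.022,0.02],"turn": [0,0,0]},{"linear": [0.02,0.022,0.02],"turn": [0,0,0]},{"linear": [0.02,0.022,0.02],"turn": [0,0,0]},{"linear": [0.0213,0.022,0.02],"turn": [0,0,0]},{"linear": [0,0,0.03],"turn": [0,0,0]},{"linear": [0,0,0.04],"turn": [0,0,0]},{"linear": [0,0,0.04],"turn": [0,0,0]},{"linear": [0,0,0],"turn": [0,0,0]},{"linear": [0,0,0],"turn": [0,0,0]}]'

```text
time: 10.5
eef_pos: [0.5714, -0.1146, 0.0486]
orientation: [[1.0, -0.007, -0.002], [-0.007, -1.0, 0.001], [-0.002, -0.001, -1.0]]
force: [-0.4, -0.6, -0.2]
grip_width: 0.0007
gripper_force: 0.0
```

move_arm --increments '[{"linear": [-0.006,0,0],"turn": [0,0,0.02]},{"linear": [-0.006,0,0],"turn": [0,0,0.02]},{"linear": [-0.003,0,0],"turn": [0,0,0]},{"linear": [-0.002,0,0],"turn": [0,0,0]},{"linear": [-0.0015,0,0],"turn": [0,0,0]},{"linear": [-0.001,0,0],"turn": [0,0,0]},{"linear": [0,0,0],"turn": [0,0,0]},{"linear": [0,0,0],"turn": [0,0,0]}]'

```text
time: 11.3
eef_pos: [0.5524, -0.1141, 0.0487]
orientation: [[0.999, -0.047, 0.0], [-0.047, -0.999, 0.0], [0.0, -0.0, -1.0]]
force: [1.3, -0.1, 1.2]
grip_width: 0.0007
gripper_force: 0.6
```

move_arm --increments '[{"linear": [0.005,0,0],"turn": [0,0,0]},{"linear": [0.01,0,-0.01],"turn": [0,0,0]},{"linear": [0,0,-0.04],"turn": [0,0,0]},{"linear": [-0.01,-0.01,-0.045],"turn": [0,0,0]},{"linear": [-0.02,-0.025,-0.035],"turn": [0,0,0]},{"linear": [-0.025,-0.025,-0.03],"turn": [0,0,0]},{"linear": [-0.025,-0.025,-0.03],"turn": [0,0,0]},{"linear": [-0.02,-0.025,-0.02],"turn": [0,0,0]},{"linear": [0,0,0],"turn": [0,0,0]},{"linear": [0,0,0],"turn": [0,0,0]}]'

```text
time: 12.3
eef_pos: [0.4726, 0.0001, 0.259]
orientation: [[0.999, -0.046, 0.001], [-0.046, -0.999, -0.0], [0.001, 0.0, -1.0]]
force: [-0.6, -0.5, 0.3]
grip_width: 0.0003
gripper_force: 0.0
```

```bash
cat > ang.py <<'E'
from h import *
import sys
im=snap("wrist",sys.argv[1])
B=[ray("wrist",c,.07)[:2] for a,c,m in blob(im,(105,100,40),(125,255,255))[:4]]
B.sort(key=lambda p:p[1]);r,l=B[0],B[-1];mid=(r+l)/2;d=l-r;yaw=np.degrees(np.arctan2(d[1],d[0]))-90
c=[ray("wrist",c,.014)[:2] for a,c,m in blob(im,(22,120,60),(36,255,255))[:1]][0]-mid
R=ray("wrist",blob(im,(0,180,80),(4,255,255))[0][1],.079)[:2]-mid
print(B,"mid",mid,"red by paddles",135+yaw,"by cap",np.degrees(np.arctan2(R[1],R[0])),"arrow",np.degrees(np.arctan2(c[1],c[0])))
print(ctrl.read_state()["eef_pos"],ctrl.read_state()["orientation"][0])
for q,z in dict(carousel=.01,brake_pivot=.01,brake_handle=.041).items():
    for r in ctrl.landmark_of(q,"wrist")[:1]: print(q,round(r["conf"],2),np.round(r["xy"],1),ray("wrist",r["xy"],z)[:2])
E
python3 ang.py w4
```

```text
[array([ 0.53728195, -0.1061353 ]), array([ 0.62962377, -0.00383762]), array([0.43657995, 0.00181865]), array([0.54337396, 0.10324555])] mid [ 0.54032796 -0.00144487] red by paddles 133.33342936516016 by cap 132.24848404109198 arrow 133.17713284925398
[ 4.72689655e-01 -4.21816129e-04  2.58244544e-01] [ 9.98910638e-01 -4.66627046e-02 -3.60333429e-04]
carousel 0.8 [317.3 121.1] [ 0.54240172 -0.00432469]
brake_pivot 0.94 [158.6  71.4] [0.59556487 0.14616861]
brake_handle 0.62 [80.2 71.5] [0.59574518 0.20448757]
```

Red now reads 133.3° against the arrow's 133.2°. Next is the brake, approaching from the robot side of the handle.

move_arm --increments '[{"linear": [0.0146,-0.0346,0],"turn": [0,0,0]},{"linear": [0.0148,-0.0346,0],"turn": [0,0,0]},{"linear": [0.0148,-0.0346,0.02],"turn": [0,0,0]},{"linear": [0.0148,-0.0346,0.02],"turn": [0,0,0]},{"linear": [0.0148,-0.0347,0.02],"turn": [0,0,0]},{"linear": [0.0148,-0.0347,0.02],"turn": [0,0,0]},{"linear": [0,0,0.04],"turn": [0,0,0]},{"linear": [0,0,0.03],"turn": [0,0,0]},{"linear": [0,0,0],"turn": [0,0,0]}]'

```text
time: 13.4
eef_pos: [0.5673, 0.202, 0.1031]
orientation: [[0.999, -0.048, -0.01], [-0.048, -0.999, -0.002], [-0.01, 0.003, -1.0]]
force: [0.1, 0.4, -0.1]
grip_width: 0.0002
gripper_force: 0.0
```

```bash
python3 - <<'E'
from h import *
np.set_printoptions(precision=4,suppress=True)
im=snap("scene","s3");print(proj("scene",ctrl.read_state()["eef_pos"]))
cv2.imwrite("pics/s3c.png",cv2.resize(im[150:320,220:440],None,fx=3.4,fy=3.4,interpolation=cv2.INTER_CUBIC)[:,:,::-1])
for q,z in dict(brake_pivot=.01,brake_handle=.041).items():
    for r in ctrl.landmark_of(q,"scene")[:1]: print(q,round(r["conf"],2),np.round(r["xy"],1),ray("scene",r["xy"],z)[:2])
E
```

```text
[378.759 198.132]
brake_pivot 0.66 [315.4 247.6] [0.5553 0.0345]
brake_handle 0.89 [383.1 222. ] [0.593  0.2051]
```

View pics/s3c.png

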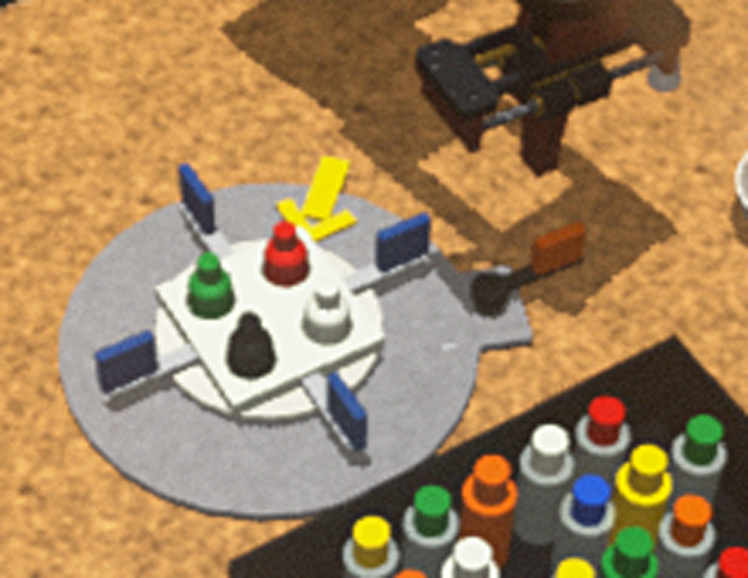

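The scene crop shows the arrow pointing straight at the red bottle at (287,255). The finger at (543,160) is behind the handle at (558,250). I'm descending, making contact, and sweeping the lever.

move_arm --increments '[{"linear": [0,0,0.03],"turn": [0,0,0]},{"linear": [0,0,0.028],"turn": [0,0,0]},{"linear": [0.005,0,0],"turn": [0,0,0]},{"linear": [0.005,0,0],"turn": [0,0,0]},{"linear": [0.004,0,0],"turn": [0,0,0]},{"linear": [0,0,0],"turn": [0,0,0]}]'

```text
time: 14.15
eef_pos: [0.587, 0.2027, 0.0526]
orientation: [[0.999, -0.048, 0.004], [-0.048, -0.999, 0.001], [0.003, -0.001, -1.0]]
force: [0.5, -0.1, -0.3]
grip_width: 0.0001
gripper_force: 0.0
```

move_arm --increments '[{"linear": [0.0056,-0.0013,0],"turn": [0,0,0.1]},{"linear": [0.0056,-0.0013,0],"turn": [0,0,0.1]},{"linear": [0.0056,-0.0013,0],"turn": [0,0,0.1]},{"linear": [0.0056,-0.0013,0],"turn": [0,0,0.1]},{"linear": [0.0056,-0.0013,0],"turn": [0,0,0.1]},{"linear": [0.0056,-0.0013,0],"turn": [0,0,0.1]},{"linear": [0.0028,-0.0008,0],"turn": [0,0,0.05]},{"linear": [0,0,0],"turn": [0,0,0]}]'

```text
time: 14.95
eef_pos: [0.6225, 0.1992, 0.0518]
orientation: [[0.766, -0.643, 0.002], [-0.643, -0.766, 0.0], [0.001, -0.002, -1.0]]
force: [0.7, -0.6, -0.1]
grip_width: 0.0004
gripper_force: 0.0
```

```bash
python3 - <<'E'
from h import *
np.set_printoptions(precision=4,suppress=True)
im=snap("scene","s4");s=ctrl.read_state();print(s["force"],s["ft_torque"])
cv2.imwrite("pics/s4c.png",cv2.resize(im[150:320,220:440],None,fx=3.4,fy=3.4,interpolation=cv2.INTER_CUBIC)[:,:,::-1])
for q,z in dict(brake_pivot=.01,brake_handle=.041).items():
    for r in ctrl.landmark_of(q,"scene")[:2]: print(q,round(r["conf"],2),np.round(r["xy"],1),ray("scene",r["xy"],z)[:2])
E
```

```text
[-0.3072  0.8407  0.3711] [0.091  0.0077 0.0494]
brake_pivot 0.7 [362.  239.1] [0.5913 0.1464]
brake_handle 0.93 [385.4 232.5] [0.6233 0.1905]
```

View pics/s4c.png

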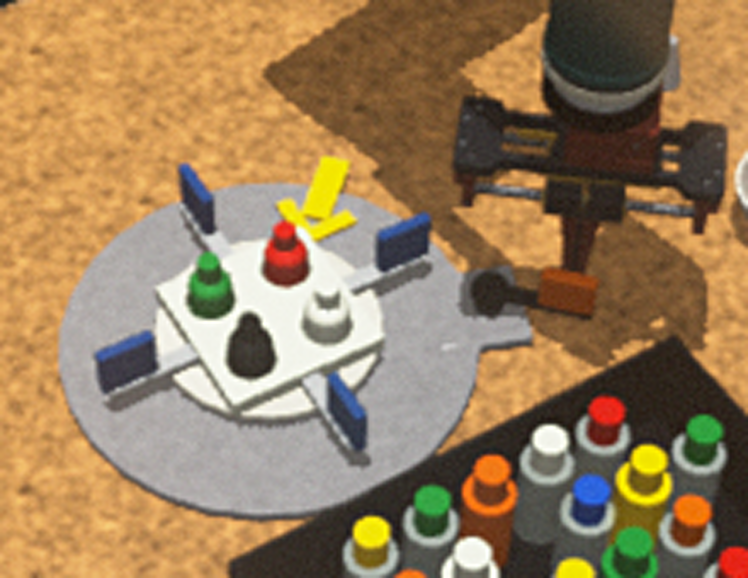

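The lever at crop (568,292) has moved over and the force is about 1 N, so it isn't at the stop yet. I'll continue in small steps and watch the force.

move_arm --increments '[{"linear": [0.0028,-0.0007,0],"turn": [0,0,0.05]},{"linear": [0.0028,-0.0007,0],"turn": [0,0,0.05]},{"linear": [0,0,0],"turn": [0,0,0]}]'

```text
time: 15.4
eef_pos: [0.6261, 0.1971, 0.0511]
orientation: [[0.699, -0.715, -0.001], [-0.715, -0.699, 0.001], [-0.001, -0.0, -1.0]]
force: [-2.9, 1.4, 2.6]
grip_width: 0.0005
gripper_force: 1.7
```

move_arm --increments '[{"linear": [0.002,-0.0004,0],"turn": [0,0,0.03]},{"linear": [0,0,0],"turn": [0,0,0]}]'

```text
time: 15.6
eef_pos: [0.6266, 0.197, 0.051]
orientation: [[0.677, -0.736, -0.003], [-0.736, -0.677, 0.002], [-0.003, 0.0, -1.0]]
force: [-5.7, 6.3, 4.2]
grip_width: 0.0005
gripper_force: 4.2
```

move_arm --increments '[{"linear": [0.002,-0.0004,0],"turn": [0,0,0.03]},{"linear": [0,0,0],"turn": [0,0,0]}]'

```text
time: 15.8
eef_pos: [0.6271, 0.1969, 0.051]
orientation: [[0.654, -0.756, -0.004], [-0.756, -0.654, 0.004], [-0.006, 0.001, -1.0]]
force: [-8.1, 10.0, 7.9]
grip_width: 0.0005
gripper_force: 6.6
```

The force climbs to 13 N while the tip stands still, so the stop is reached. Now I'll back off, rise, and verify.

move_arm --increments '[{"linear": [-0.006,0,0],"turn": [0,0,0]},{"linear": [-0.012,0,0],"turn": [0,0,0]},{"linear": [-0.005,0,-0.02],"turn": [0,0,0]},{"linear": [0,0,-0.045],"turn": [0,0,0]},{"linear": [0,0,-0.045],"turn": [0,0,0]},{"linear": [0,0,-0.045],"turn": [0,0,0]},{"linear": [0,0,-0.04],"turn": [0,0,-0.1]},{"linear": [0,0,0],"turn": [0,0,-0.14]},{"linear": [0,0,0],"turn": [0,0,-0.14]},{"linear": [0,0,0],"turn": [0,0,-0.14]}]'

```text
time: 16.8
eef_pos: [0.6149, 0.2116, 0.2463]
orientation: [[0.946, -0.325, 0.002], [-0.325, -0.946, -0.0], [0.002, -0.0, -1.0]]
force: [-0.2, 0.1, -1.1]
grip_width: 0.0003
gripper_force: 0.0
```

move_arm --increments '[{"linear": [-0.02,0.02,0],"turn": [0,0,-0.14]},{"linear": [-0.02,0.025,0],"turn": [0,0,-0.14]},{"linear": [-0.02,0.03,0],"turn": [0,0,0]},{"linear": [-0.02,0.03,0],"turn": [0,0,0]},{"linear": [-0.02,0.03,0],"turn": [0,0,0]},{"linear": [-0.01,0.02,0],"turn": [0,0,0]},{"linear": [0,0,0],"turn": [0,0,0]},{"linear": [0,0,0],"turn": [0,0,0]}]'

```text
time: 17.6
eef_pos: [0.4891, 0.0729, 0.246]
orientation: [[0.998, -0.058, 0.001], [-0.058, -0.998, 0.0], [0.001, -0.0, -1.0]]
force: [-0.2, -0.8, -0.3]
grip_width: 0.0002
gripper_force: 0.0
```

```bash
python3 ang.py w5
```

```text
[array([ 0.53887107, -0.10147834]), array([0.63632396, 0.00073797]), array([0.43850769, 0.00564366]), array([0.54445218, 0.10778475])] mid [0.54166163 0.00315321] red by paddles 133.4722678363807 by cap 128.95419151116295 arrow 134.4851580169099
[0.489464   0.07336225 0.24596097] [ 0.99836605 -0.05712414  0.00143609]
carousel 0.88 [387.5 135. ] [0.54320943 0.00140895]
brake_pivot 0.92 [230.7  88. ] [0.59480611 0.14975966]
brake_handle 0.64 [172.3  36. ] [0.63662339 0.18768377]
```

View pics/w5.png

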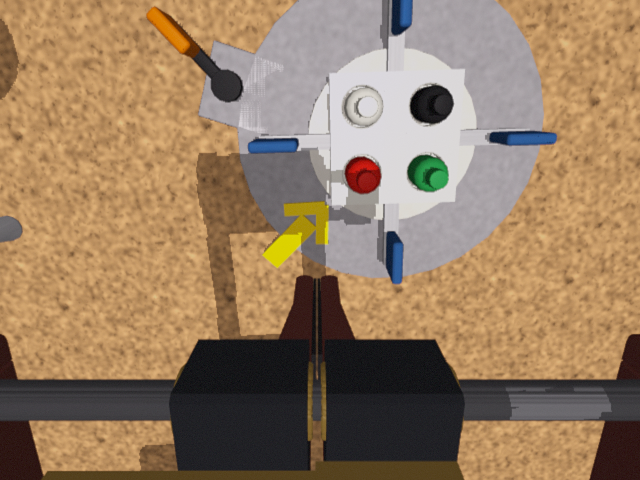

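The final view shows the lever over at (172,36), about 42°, and the carousel unchanged with red in line with the arrow. All the bottles are standing.

```bash
python3 -c "
from plant import ctrl
print(ctrl.job_done())"
```

```text
the job is handed in; nothing more can be done
None
```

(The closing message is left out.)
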